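# Tighten the stone clamp's wing screws crosswise

### The job

This pass of tightening the round stone clamp is a small turn for each of its four wing screws, and the green one has had its turn: its wing points at the centre of the stone. With the wooden-handled fork wrench, and keeping the gripper's fingers off the clamp, carry on in cross order: turn the screw opposite the green one clockwise until its wing points at the centre too and no farther, then the other two, one after the other. Finish by leaving the wrench standing upright over any one of the screws, down on the clamp's plate and let go, ready for the next pass.

Things in the scene. Friction and masses are not known exactly. Their poses are not given: they have to be found in the camera images.
- clamp: fixed round clamp, 240 mm across; flat aluminium plate (230 mm across, top 45 mm up) on wood, dark slate in the middle (84 mm across, 6 mm proud). Origin: centre of the underside, on the work surface. Four wing screws stand on the plate 80 mm from the centre: the finished one (painted green, immovable; the rest dark steel) at +x, the opposite one at -x, the others at +y and -y
- screw_far (a joint): wing screw opposite the green one (at -x of the clamp); wing 44 mm long, 8 mm thick, top 30 mm above the plate, upright axis. Value (rad): 0 = wing's length points at the clamp's centre; negative = slack, wing that angle counter-clockwise (from above) of that line; grows as it is tightened clockwise. Starts at -1.0 to -0.7; 0.12 N m of friction, stays where left
- screw_left (a joint): wing screw at +y of the clamp; wing 44 mm long, 8 mm thick, top 30 mm above the plate, upright axis. Value (rad): 0 = wing's length points at the clamp's centre; negative = slack, wing that angle counter-clockwise (from above) of that line; grows as it is tightened clockwise. Starts at -1.0 to -0.7; 0.12 N m of friction, stays where left
- screw_right (a joint): wing screw at -y of the clamp; wing 44 mm long, 8 mm thick, top 30 mm above the plate, upright axis. Value (rad): 0 = wing's length points at the clamp's centre; negative = slack, wing that angle counter-clockwise (from above) of that line; grows as it is tightened clockwise. Starts at -1.0 to -0.7; 0.12 N m of friction, stays where left
- wrench_grip (a point): centre of the light wooden handle of the fork wrench, which starts standing on its fork: 0.25 kg, 123 mm tall, this point 110 mm above its foot. Handle: flat-sided bar 90 mm long (along x), 18 mm wide (y), 26 mm tall; z is up the 16 mm steel stem. The black-handled look-alike with a round foot is not for these screws
- wrench_foot (a point): centre of the underside of the wrench's steel fork; axes as wrench_grip. The fork is 50 mm long (x), 34 mm wide (y), with a slot along x, 18 mm wide, 34 mm deep, open below and at both ends. It drops over a wing (play 5 mm each side, and about 13 degrees each way when turned) until the foot stands on the clamp's plate
There are look-alikes about, which are no part of the job. What is shaped like the part that bears wrench_grip but pink or purple is not meant.

How it is judged:
By the outcome, as a careful person would: the job done as asked, in the order asked, and still so for the second after the job is handed in, with the robot touching nothing.
It also fails if it takes over 64 s, if anything falls off the work surface, if the arm or the gripper's body presses on something with over 40 N, if the wrist force passes 120 N, or if a joint passes its speed limit or range.

### The arm

A 7-joint arm with a two-finger parallel gripper is mounted at the origin on the work surface. World frame = base frame: x ahead of the robot, y to its left, z up, the work surface at z = 0. Lengths are in m, angles in rad, forces in N, time in s.
With the tool pointing down it reaches from about 0.35 to 0.9 m from the base axis. Payload 8.1 kg.
Tool frame: the origin (TCP) lies between the finger pads; the fingertips stand 17 mm ahead of it and the grasp point (between the pads) lies 2 mm behind it; z points along the fingers, y is the direction in which the jaws open and shut (so a half turn about z gives the same grasp; the last joint's range is limited). The gripper opens to 92 mm and grips with 3 to 60 N. Pads are 19 mm wide; open, the fingers measure 130 mm over their backs; the gripper's body (75 mm by 190 mm) begins 47 mm behind the grasp point.
Start: joints at [-1.301, 0.434, 0.025, 1.573, -0.012, 1.134, -0.075], TCP at [0.228, 0.582, 0.216] pointing down, gripper open.
Joint ranges: [-2.62, 2.62], [-0.44, 2.09], [-1.27, 1.32], [0.08, 2.57], [-1.32, 4.46], [0.12, 2], [-2.74, 2.74]. Speed limits (rad/s): [2.22, 2.22, 3.01, 3.01, 3.14, 3.14, 3.14].

### API

Orientations are given as a rotation vector (axis times angle).
In Python, from cell import arm gives the robot as it stands. The module is installed in compiled form; this text tells all that it offers.
- The arm moves only by the shell command python3 -m crank 'ROWS' [FORCE]. ROWS is JSON, a list of rows, each a list of 5 numbers: the opening, from 0 (shut) to 1 (fully open), then the shift along the world's x, y, z normalised to -1 to 1, where 1 is 40 cm, then the turn about the world's z normalised to -1 to 1, where 1 is 60 degrees. In form: [[fingers, tx, ty, tz, twist], ...]. A call has exactly 8 rows; each row shifts and turns the commanded pose from where the row before left it; what a row does not reach is not made up. A row lasts 1/12 s, in which the tool goes at most 41.7 mm and 7.16 degrees, less where a joint would pass 70% of its speed; a pose out of reach is approached as far as the arm can. A call with a number of a shift or a turn outside -1 to 1 is refused whole. A call with a gripper value outside its range is refused whole. The fingers move at their own pace and stop on an object; FORCE is the grip in N (left out, the last holds). Time passes only in rows, so rows that do not move let the fingers close, or fill a call up. It gives the time, the measured TCP pose, the force and the opening at its end, in the units of the state.
- arm.observe(): the state, without advancing time (a new reading comes with each control period).
- arm.get_image(name): name is "scene" or "top" or "wrist"; returns the picture (480x640x3 uint8, red, green, blue); there is no depth.
- arm.get_calibration(name): a dict with "intrinsics" (3x3 intrinsics, pixels), "extrinsics" (4x4, takes a point from camera to world coordinates). Camera axes: x right, y down, z forward; pixel columns grow to the right and rows downward; lengths in m; the calibration is good to about 2 mm. A picture is of the moment at which its call begins: read the wrist's pose just before it. get_calibration takes no time and is no camera call; for the wrist camera it gives the pose at the moment of the call.
- arm.sign_off(): hands the job in, once; it reports no verdict.
The state is a dict: "clock": time; "joints": joint angles; "dq": joint speeds; "joint_efforts": joint torques, N m; "position": TCP position; "ee_rot": TCP orientation; "force": force on the tool from outside, world axes, zero at the start; "ft_torque": the same for the moment, N m; "width": opening from 0.0 (shut) to 1.0 (fully open).
Only numpy, scipy, OpenCV 4.12 (cv2) and the standard library are available. Lean on these libraries where they do the work, as an engineer would, in place of code of your own. Each camera call takes 0.05 s, during which the arm holds its last target.

## Working session

There is one attempt and no reset: what is moved stays moved. The work goes in short steps, Python scripts to look and compute and a shell command to move; the robot and the scene stay as the last step left them, time stands still between calls to the robot, and variables do not carry over. Pictures are saved under pics/ and viewed, and the job is handed in when it is done.

```bash
mkdir -p pics; python3 - <<'E'
from cell import arm
import cv2,numpy as np
print(arm.observe())
for n in ("scene","top","wrist"):
    c=arm.get_calibration(n); print(n,np.round(c["intrinsics"],1).tolist(),np.round(c["extrinsics"],4).tolist())
    cv2.imwrite(f"pics/{n}0.png",arm.get_image(n)[:,:,::-1])
E
```

```text
{'clock': 0.0, 'joints': array([-1.300577  ,  0.43521739,  0.0249563 ,  1.57409775, -0.01157645,
        1.13401289, -0.07511501]), 'dq': array([ 0.00035567,  0.00169521,  0.00073343, -0.00035984,  0.00015143,
        0.00065404, -0.00131801]), 'joint_efforts': array([-7.11962894e-04, -6.67855024e+01,  9.84521583e-01, -3.14455104e+01,
       -6.08005025e-02,  4.30322159e-02,  1.51814506e-04]), 'position': array([0.22751027, 0.58154498, 0.21494804]), 'ee_rot': array([-5.82303965e-01, -3.08701381e+00,  2.48939900e-03]), 'force': array([ 1.02682209, -0.17218631, -0.31955587]), 'ft_torque': array([-0.03924331, -0.01124466,  0.02467619]), 'width': 0.9959330389496556}
scene [[508.1, 0.0, 324.4], [0.0, 508.1, 244.6], [0.0, 0.0, 1.0]] [[0.783, 0.5041, -0.3644, 0.8982], [0.622, -0.6265, 0.4698, -0.3571], [0.0085, -0.5945, -0.804, 0.8417], [0.0, 0.0, 0.0, 1.0]]
top [[435.4, 0.0, 321.2], [0.0, 435.4, 237.1], [0.0, 0.0, 1.0]] [[-0.0038, -0.991, 0.1336, 0.4595], [-0.9999, 0.0016, -0.0165, 0.0976], [0.0162, -0.1337, -0.9909, 0.7562], [0.0, 0.0, 0.0, 1.0]]
wrist [[421.1, 0.0, 318.8], [0.0, 421.1, 241.1], [0.0, 0.0, 1.0]] [[0.3647, 0.9022, 0.2302, 0.1656], [0.9311, -0.3529, -0.092, 0.6068], [-0.0017, 0.2479, -0.9688, 0.3841], [0.0, 0.0, 0.0, 1.0]]
```

View pics/scene0.png

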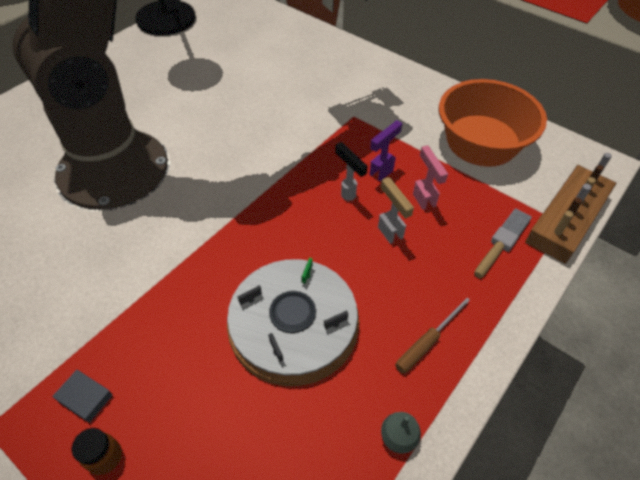

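View pics/top0.png

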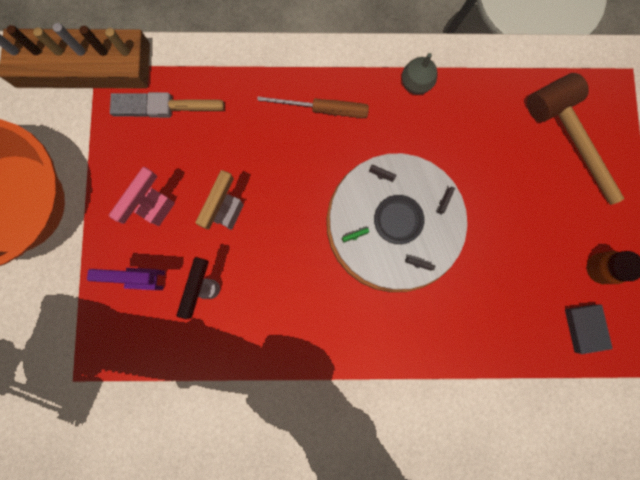

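View pics/wrist0.png

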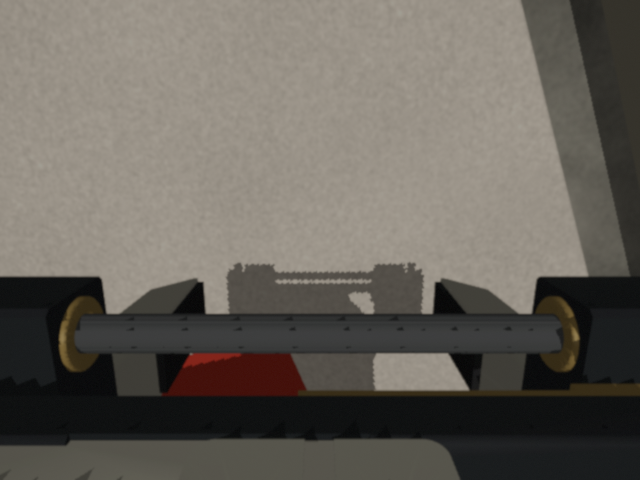

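Five look-alikes in top: pink (133,196), purple (126,277), black with a round foot (193,288), and light wood with a steel fork (214,200). The wooden one fits the description. I'll confirm it in enlarged crops, along with the clamp.

```bash
python3 - <<'E'
import cv2,numpy as np
t=cv2.imread("pics/top0.png"); s=cv2.imread("pics/scene0.png")
a=cv2.resize(t[150:260,170:280],(600,600),interpolation=cv2.INTER_CUBIC)
cv2.imwrite("pics/c1.png",a)
cv2.imwrite("pics/c2.png",cv2.resize(t[145:295,320:480],(640,600),interpolation=cv2.INTER_CUBIC))
cv2.imwrite("pics/c3.png",cv2.resize(s[110:260,320:480],(640,600),interpolation=cv2.INTER_CUBIC))
cv2.imwrite("pics/c4.png",cv2.resize(s[250:390,215:375],(686,600),interpolation=cv2.INTER_CUBIC))
E
```

```text
(no output)
```

View pics/c1.png

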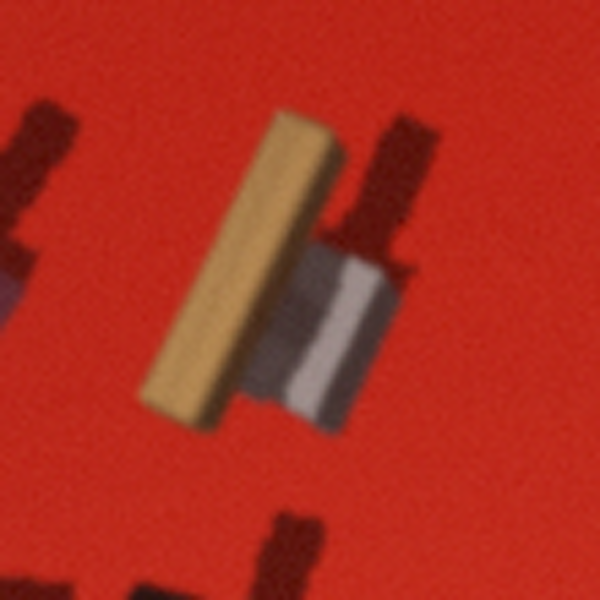

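View pics/c2.png

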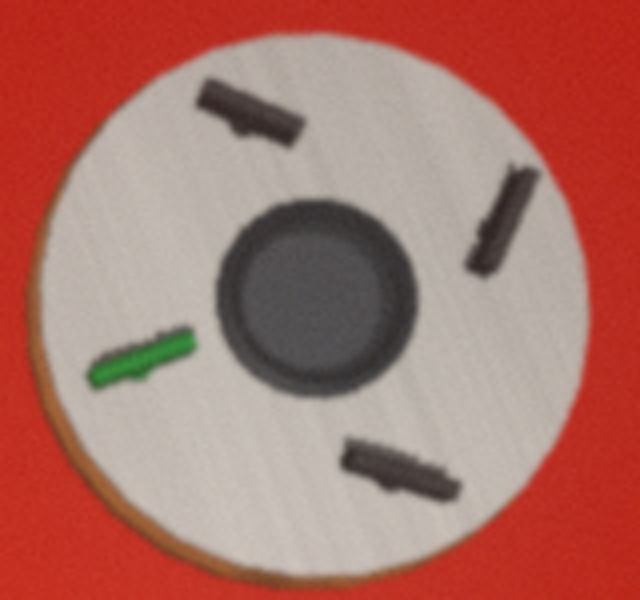

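View pics/c3.png

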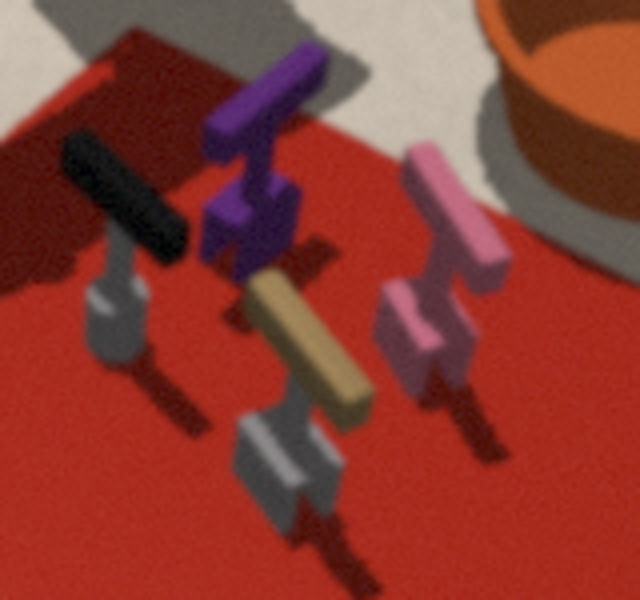

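View pics/c4.png

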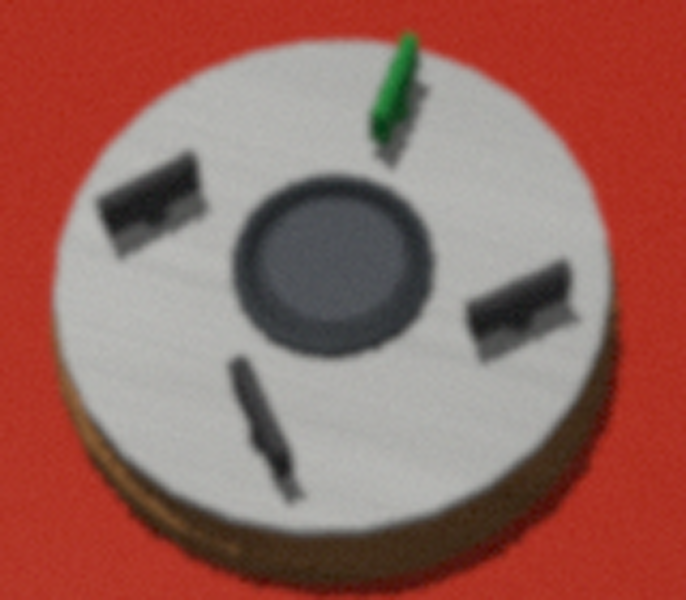

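The crops confirm it: the wooden handle (c1) sits on a steel slotted fork, and the black one has a round foot. In c2 the green wing is at crop (143,360), so the far one is at (503,222), with the left one (+y) and right one (−y) to be named by computed azimuth.

```bash
cat > h.py <<'E'
from cell import arm
import cv2,numpy as np
from scipy.optimize import least_squares
def cal(n):
    c=arm.get_calibration(n); return np.array(c["intrinsics"]),np.array(c["extrinsics"])
def back(n,px,z):
    K,E=cal(n); px=np.atleast_2d(px).astype(float)
    d=np.c_[px,np.ones(len(px))]@np.linalg.inv(K).T@E[:3,:3].T
    t=(z-E[2,3])/d[:,2]; return (E[:3,3]+t[:,None]*d)[:,:2]
def proj(n,P):
    K,E=cal(n); c=(np.atleast_2d(P)-E[:3,3])@E[:3,:3]; q=c@K.T; return q[:,:2]/q[:,2:]
E
python3 - <<'E'
from h import *
for n in("top","scene"):
    im=cv2.imread(f"pics/{n}0.png"); hsv=cv2.cvtColor(im,cv2.COLOR_BGR2HSV)
    m=((hsv[...,1]<70)&(hsv[...,2]>110)).astype(np.uint8)
    box=np.zeros_like(m)
    if n=="top": box[145:300,322:475]=1
    else: box[250:390,220:370]=1
    m*=box
    cs=max(cv2.findContours(m,0,1)[0],key=cv2.contourArea); h=cv2.convexHull(cs)[:,0]
    w=back(n,h,0.045)
    f=least_squares(lambda p:np.hypot(*(w-p[:2]).T)-p[2],[*w.mean(0),.115],loss="soft_l1",f_scale=.001).x
    print(n,"plate",f.round(4))
    g=(cv2.inRange(hsv,(45,90,40),(80,255,255))>0).astype(np.uint8)*box
    ys,xs=np.nonzero(g); r=cv2.minAreaRect(np.c_[xs,ys].astype(np.float32)); gc=back(n,r[0],.073)[0]
    b=back(n,cv2.boxPoints(r),.073); e=[b[1]-b[0],b[2]-b[1]]; e=max(e,key=np.linalg.norm)
    print(" green",r[0],gc.round(4),"az",np.degrees(np.arctan2(*(gc-f[:2])[::-1])),np.hypot(*(gc-f[:2])),"dir",np.degrees(np.arctan2(e[1],e[0])),np.linalg.norm(e))
    full=cv2.drawContours(np.zeros_like(m),[h[:,None]],-1,1,-1); full=cv2.erode(full,np.ones((5,5)))
    d=((hsv[...,2]<95)&(hsv[...,1]<120)).astype(np.uint8)*full
    k,l,st,ce=cv2.connectedComponentsWithStats(d)
    for i in range(1,k):
        if 30<st[i,4]<600:
            ys,xs=np.nonzero(l==i); r=cv2.minAreaRect(np.c_[xs,ys].astype(np.float32)); c=back(n,r[0],.068)[0]
            b=back(n,cv2.boxPoints(r),.068); e=max([b[1]-b[0],b[2]-b[1]],key=np.linalg.norm)
            print("  dark",np.round(r[0],1),c.round(4),"az",np.degrees(np.arctan2(*(c-f[:2])[::-1])).round(1),np.hypot(*(c-f[:2])).round(4),"dir",np.degrees(np.arctan2(e[1],e[0])).round(1),np.linalg.norm(e).round(4))
# handle top face corners in top
c=np.array([[280,108],[334,134],[197,430],[140,396]])/5.4545+[170,150]
w=back("top",c,.123);print(w.round(4),w.mean(0)); 
for a,b in((3,0),(2,1)): e=w[b]-w[a];print(np.degrees(np.arctan2(e[1],e[0])),np.linalg.norm(e))
c=np.array([[247,290],[272,268],[373,385],[343,407]])/4+[320,110]
w=back("scene",c,.123);print(w.round(4),w.mean(0))
for a,b in((3,0),(2,1)): e=w[b]-w[a];print(np.degrees(np.arctan2(e[1],e[0])),np.linalg.norm(e))
E
```

```text
top plate [ 0.5844 -0.042   0.1138]
 green (355.384033203125, 234.69845581054688) [0.5554 0.032 ] az 111.4078902518923 0.07950735002185276 dir -68.95833726082009 0.04304583539294074
  dark [381.5 173.7] [ 0.6565 -0.0125] az 22.2 0.0779 dir -114.4 0.0417
  dark [444.7 199.5] [ 0.6136 -0.1144] az -68.0 0.078 dir -24.8 0.048
  dark [419.5 263. ] [ 0.5106 -0.0698] az -159.4 0.0789 dir -108.7 0.0455
scene plate [ 0.5855 -0.0442  0.1142]
 green (307.5, 270.5) [0.5623 0.0272] az 107.99337980974005 0.07516540126511036 dir 111.28926636776136 0.05085908858962653
  dark [307.7 275.1] [0.5668 0.0223] az 105.7 0.0691 dir 106.9 0.0477
  dark [250.7 296.9] [ 0.5178 -0.0756] az -155.1 0.0747 dir 70.3 0.0434
  dark [336.6 321.9] [ 0.6656 -0.02  ] az 16.9 0.0837 dir 66.0 0.0464
  dark [275.8 349.8] [ 0.619 -0.123] az -66.9 0.0856 dir -25.8 0.06
[[0.6466 0.2358]
 [0.6392 0.2209]
 [0.5574 0.2557]
 [0.5667 0.2712]] [0.60246792 0.24592467]
-23.892875046052218 0.08736089704574995
-22.99654424587008 0.08890059239988736
[[0.566  0.2497]
 [0.5672 0.2695]
 [0.6464 0.2367]
 [0.6428 0.2166]] [0.60557723 0.24313764]
156.65258336818147 0.08362825238278314
157.4790550254011 0.08575223526837819
```

```bash
R="[0.5,0.059,-0.0526,0,-0.002]"; python3 -m crank '[[0.5,0.059,-0.0526,0,-0.002],[0.5,0.059,-0.0526,0,-0.002],[0.5,0.059,-0.0526,0,-0.002],[0.5,0.059,-0.0526,0,-0.002],[0.5,0.059,-0.0526,0,-0.002],[0.5,0.059,-0.0526,0,-0.002],[0.5,0.059,-0.0526,0,-0.002],[0.5,0.059,-0.0526,0,-0.002]]' 30
python3 -m crank '[[0.5,0.059,-0.0526,0,-0.002],[0.5,0.059,-0.0526,0,-0.002],[0.5,0.059,-0.0526,0,-0.002],[0.5,0.059,-0.0526,0,-0.002],[0.5,0.059,-0.0526,0,-0.002],[0.5,0.059,-0.0526,0,-0.002],[0.5,0.03,-0.025,0,-0.002],[0.5,0,0,0,0]]'
python3 - <<'E'
from h import *
o=arm.observe();print(o["position"],o["ee_rot"],o["joints"].round(3))
np.save("pics/E1.npy",cal("wrist")[1])
cv2.imwrite("pics/w1.png",arm.get_image("wrist")[:,:,::-1])
E
```

```text
clock: 0.82
position: [0.4173, 0.4124, 0.2156]
ee_rot: [-0.608, -3.082, 0.0]
force: [0.5, 0.4, 1.1]
width: 0.512
clock: 1.48
position: [0.5731, 0.273, 0.2154]
ee_rot: [0.64, 3.074, -0.003]
force: [0.5, -0.7, -0.1]
width: 0.503
[0.57314049 0.27304227 0.21538584] [ 0.64034267  3.07399277 -0.0031689 ] [-0.638  0.451  0.16   1.556 -0.074  1.141  0.697]
```

View pics/w1.png

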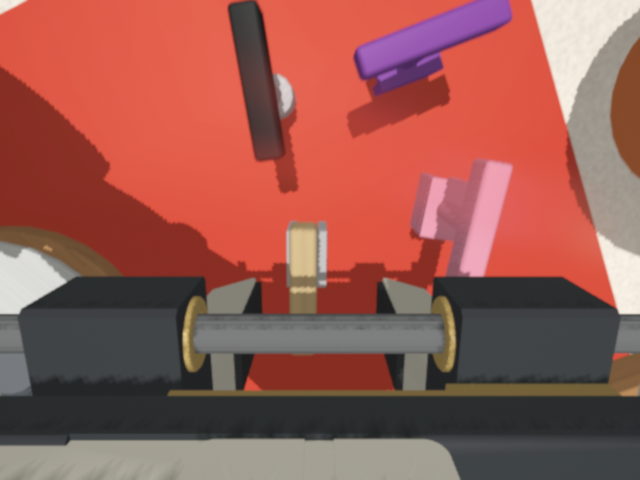

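The wooden handle lies between the fingers, its end at (303,223) and its edges along columns 289/317. The pink one is clear to the right.

```bash
python3 - <<'E'
from h import *
from scipy.spatial.transform import Rotation as R
w=cv2.imread("pics/w1.png"); cv2.imwrite("pics/c5.png",cv2.resize(w[205:360,240:380],(560,600),interpolation=cv2.INTER_CUBIC))
p=back("wrist",[[290,224],[317,224],[291,308],[317,308]],.123);print(p.round(4))
for a,b in((0,2),(1,3)): print(np.degrees(np.arctan2(*(p[b]-p[a])[::-1])))
print(R.from_rotvec(arm.observe()["ee_rot"]).as_matrix().round(3))
E
```

```text
[[0.5539 0.2638]
 [0.5606 0.2795]
 [0.6063 0.2407]
 [0.6132 0.2567]]
-23.70041562075604
-23.45697932061942
[[-0.918  0.397 -0.   ]
 [ 0.397  0.918 -0.001]
 [-0.    -0.001 -1.   ]]
```

View pics/c5.png

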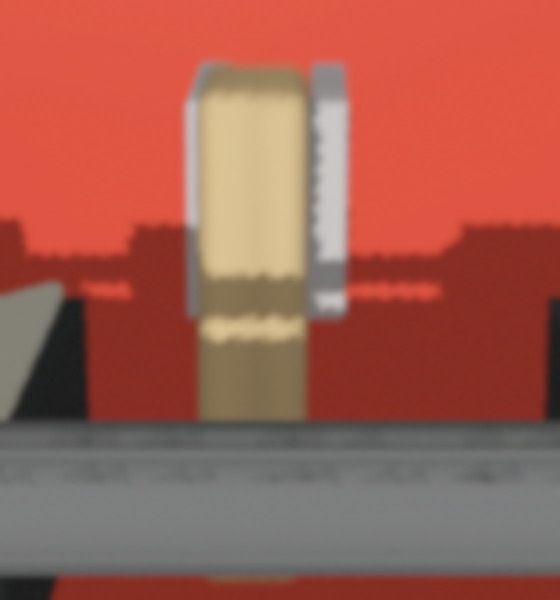

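```bash
python3 -m crank '[[0.5,0.0384,-0.0305,0,0],[0.5,0.0384,-0.0305,0,0],[0.5,0,0,-0.04,0],[0.5,0,0,-0.04,0],[0.5,0,0,-0.03,0],[0.5,0,0,0,0],[0.5,0,0,0,0],[0.5,0,0,0,0]]'
python3 - <<'E'
from h import *
o=arm.observe();print(o["position"])
w=arm.get_image("wrist")[:,:,::-1]
cv2.imwrite("pics/w2.png",w)
E
```

```text
clock: 2.2
position: [0.6006, 0.2541, 0.1725]
ee_rot: [0.629, 3.078, 0.001]
force: [-0.6, -0.7, -0.2]
width: 0.5
[0.60064591 0.25410625 0.17248405]
```

View pics/w2.png

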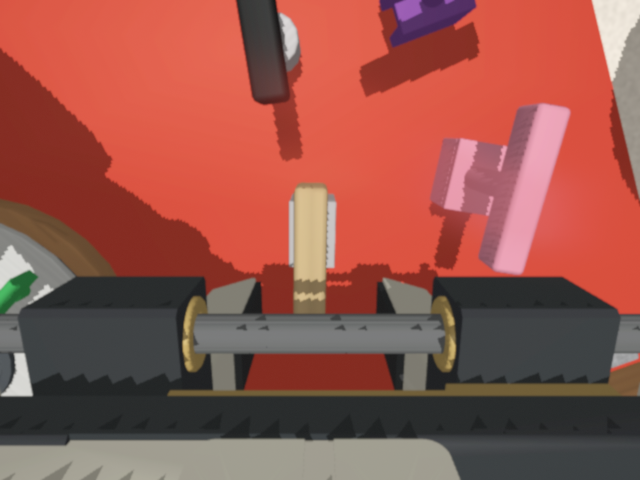

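```bash
python3 - <<'E'
from h import *
p=back("wrist",[[311,189]],.123)[0];o=arm.observe()["position"];print(p)
u=np.array([.9175,-.3977]);c=p+.045*u;d=c-o[:2];print(c,"along",d@u,"perp(66deg)",d@[.3977,.9175],"tool pos",o)
im=arm.get_image("top")[:,:,::-1];cv2.imwrite("pics/t1.png",im)
E
```

```text
[0.56392714 0.26606098]
[0.60521464 0.24816448] along 0.0061895577652038136 perp(66deg) -0.003632510693340082 tool pos [0.60098025 0.25395906 0.17275186]
```

```bash
python3 -m crank '[[0.5,0.008,-0.016,0,0],[0.5,0,0,-0.05,0],[0.5,0,0,-0.05,0],[0.5,0,0,-0.04,0],[0.5,0,0,-0.022,0],[0.5,0,0,0,0],[0.5,0,0,0,0],[0.5,0,0,0,0]]'
python3 - <<'E'
from h import *
o=arm.observe();print(o["position"],o["force"])
w=arm.get_image("wrist")[:,:,::-1]
cv2.imwrite("pics/w3.png",w)
E
```

```text
clock: 2.97
position: [0.6048, 0.2469, 0.1082]
ee_rot: [0.631, 3.076, 0.002]
force: [0.1, -0.6, 0.4]
width: 0.497
[0.60484357 0.24685278 0.1081726 ] [ 0.08282498 -0.58321624  0.39079   ]
```

View pics/w3.png

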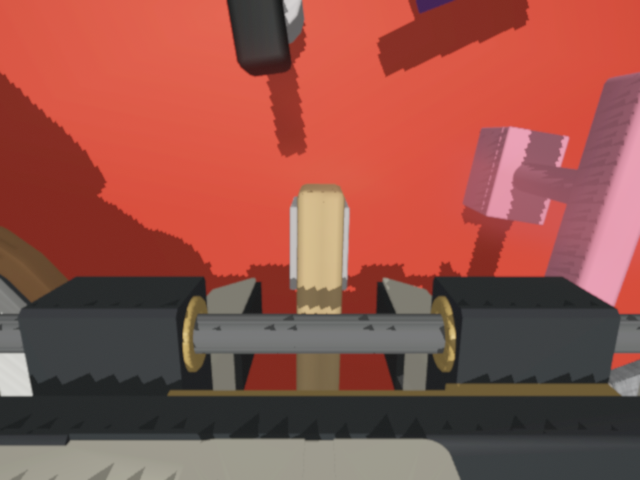

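The handle is centred (column 320). Next: grip and lift.

```bash
python3 -m crank '[[0,0,0,0,0],[0,0,0,0,0],[0,0,0,0,0],[0,0,0,0,0],[0,0,0,0,0],[0,0,0,0.05,0],[0,0,0,0.1,0],[0,0,0,0.1,0]]' 55
python3 - <<'E'
from h import *
o=arm.observe();print(o["position"],o["force"],o["width"]*92)
E
```

```text
clock: 3.68
position: [0.6024, 0.2461, 0.2062]
ee_rot: [-0.63, -3.074, 0.005]
force: [1.1, 0.1, -1.6]
width: 0.178
[0.60244744 0.24606006 0.20624045] [ 1.1399415   0.1273024  -1.61999014] 16.36491132997281
```

```bash
python3 -m crank '[[0,0,0,0.05,0],[0,0.004,-0.09,0,0],[0,0.004,-0.09,0,0],[0,0.004,-0.09,0,0],[0,0.004,-0.09,0,0],[0,0.004,-0.09,0,0],[0,0.004,-0.09,0,0],[0,0.004,-0.09,0,0]]'
python3 -m crank '[[0,0,-0.09,0,0],[0,0,-0.09,0,0],[0,0,-0.09,0,0],[0,0,0,0,0],[0,0,0,0,0],[0,0,0,0,0],[0,0,0,0,0],[0,0,0,0,0]]'
python3 - <<'E'
from h import *
o=arm.observe();print(o["position"],o["joints"].round(2))
for n in("wrist","top","scene"): cv2.imwrite(f"pics/{n}4.png",arm.get_image(n)[:,:,::-1])
E
```

```text
clock: 4.35
position: [0.6147, -0.007, 0.2267]
ee_rot: [-0.63, -3.077, 0.0]
force: [1.3, 0.2, -1.9]
width: 0.185
clock: 5.02
position: [0.6153, -0.1114, 0.2267]
ee_rot: [-0.627, -3.078, -0.001]
force: [-0.8, 0.1, -3.4]
width: 0.182
[ 0.61530982 -0.11137991  0.22674025] [-0.07  0.43  0.25  1.57 -0.11  1.16  1.37]
```

View pics/wrist4.png

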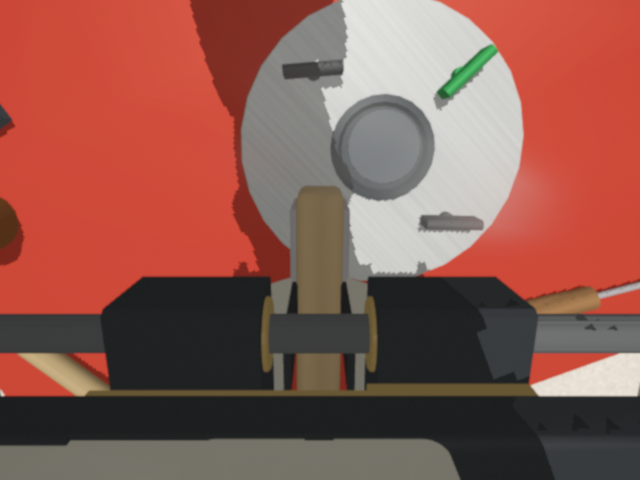

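View pics/top4.png

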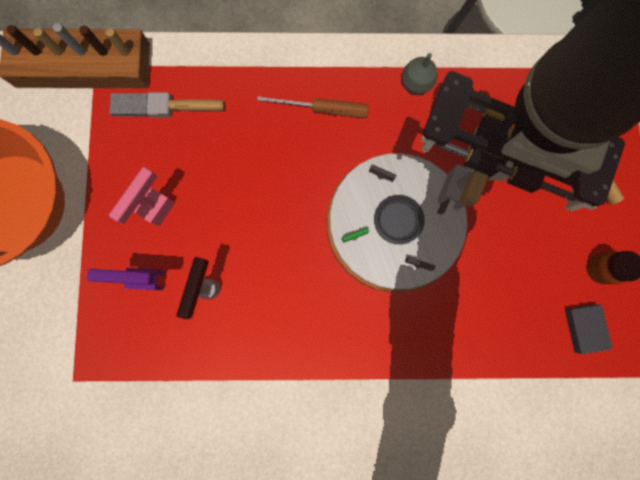

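View pics/scene4.png

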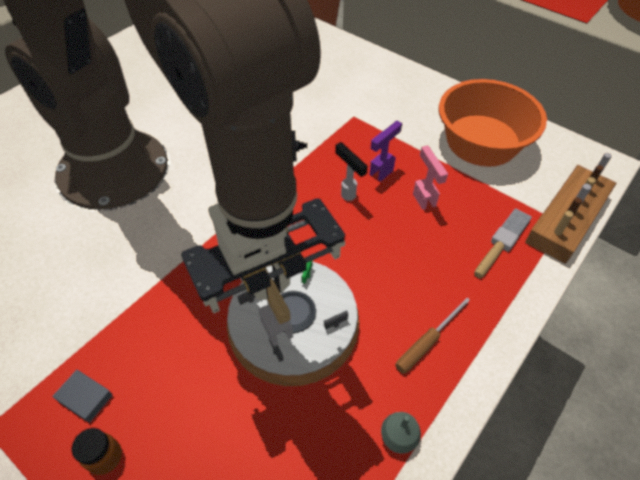

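Wrist view: plate centre near (383,140), green wing (467,72), left wing (313,70), right wing (452,222). The far screw is under the wrench. I'll use this view to refine the clamp pose.

```bash
python3 - <<'E'
from h import *
im=cv2.imread("pics/wrist4.png");hsv=cv2.cvtColor(im,cv2.COLOR_BGR2HSV)
m=(hsv[...,1]<110).astype(np.uint8); m[270:]=0; m[:, :235]=0; m[:,530:]=0
m[180:,285:360]=0
cs=max(cv2.findContours(m,0,1)[0],key=cv2.contourArea);h=cv2.convexHull(cs)[:,0]
h=h[(h[:,1]>3)&(h[:,1]<262)]
K,E=cal("wrist")
w=back("wrist",h,.045)
f=least_squares(lambda p:np.hypot(*(w-p[:2]).T)-.115,[.58,-.04],loss="soft_l1",f_scale=.001)
f2=least_squares(lambda p:np.hypot(*(w-p[:2]).T)-p[2],[.58,-.04,.115],loss="soft_l1",f_scale=.001)
print(f.x,f2.x)
st=back("wrist",[[383,147]],.051);print("stone",st)
C=f.x
for nm,q in(("green",[(441,95),(494,48)]),("left",[(284,71),(342,68)]),("right",[(421,221),(483,225)])):
    b=back("wrist",q,.073);c=b.mean(0);e=b[1]-b[0];d=c-C
    print(nm,c.round(4),"az",np.degrees(np.arctan2(d[1],d[0])).round(1),np.hypot(*d).round(4),"dir",np.degrees(np.arctan2(e[1],e[0])).round(1),np.hypot(*e).round(4))
he=back("wrist",[[320,190]],.2267+.015);print("handle end",he,"TCP",arm.observe()["position"])
cv2.imwrite("pics/c6.png",cv2.resize(im[0:280,220:540],(800,700))[:600])
x=cv2.imread("pics/top4.png");cv2.imwrite("pics/c7.png",cv2.resize(x[140:260,380:540],(800,600),interpolation=cv2.INTER_CUBIC))
x=cv2.imread("pics/scene4.png");cv2.imwrite("pics/c8.png",cv2.resize(x[240:390,200:400],(800,600),interpolation=cv2.INTER_CUBIC))
E
```

```text
[ 0.58485639 -0.04333102] [ 0.58476329 -0.04326979  0.11478873]
stone [[ 0.58385675 -0.04231945]]
green [0.5564 0.0293] az 111.4 0.078 dir 108.7 0.0473
left [ 0.5116 -0.0719] az -158.7 0.0787 dir 69.7 0.0416
right [ 0.6575 -0.0161] az 20.5 0.0775 dir 63.2 0.0489
handle end [[ 0.57270925 -0.09290612]] TCP [ 0.61530155 -0.11218199  0.22689508]
```

View pics/c6.png

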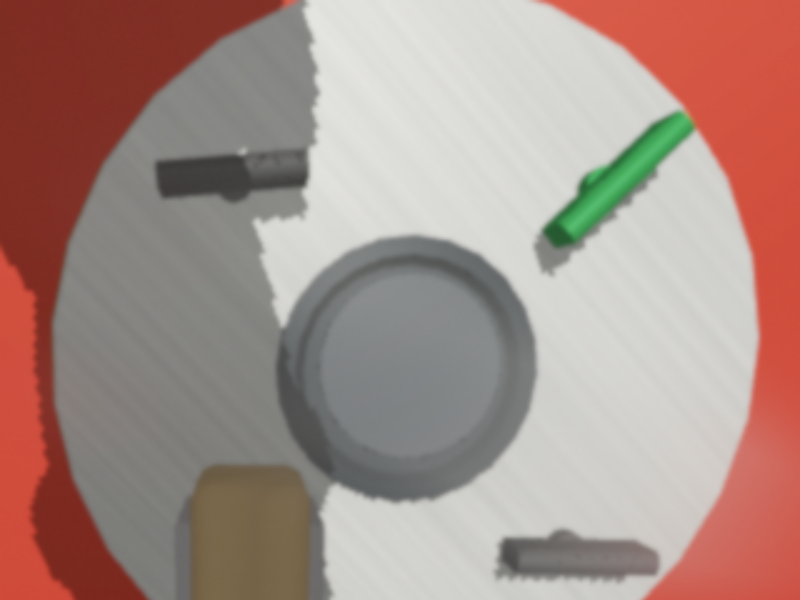

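View pics/c7.png

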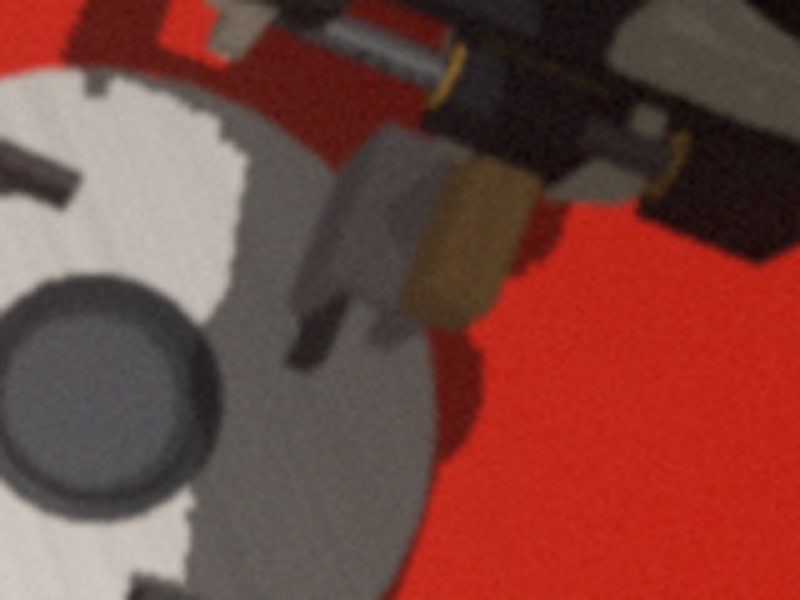

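View pics/c8.png

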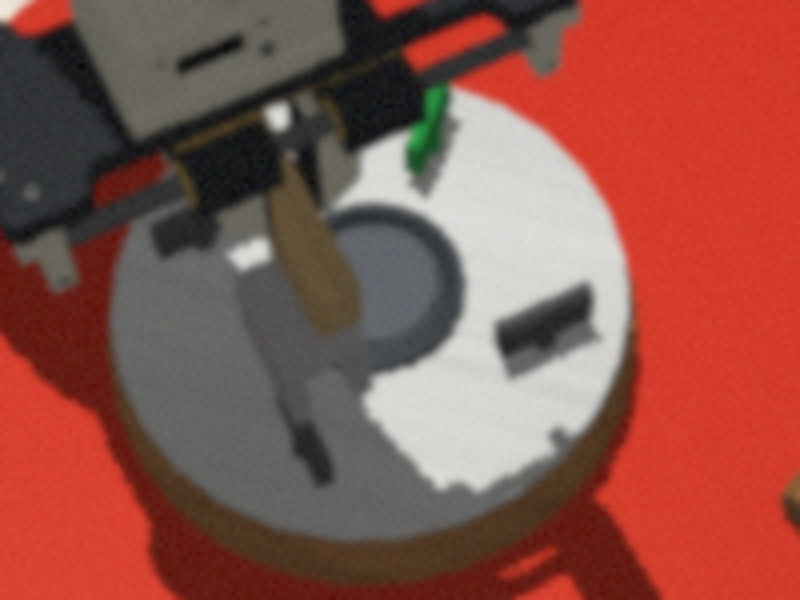

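```bash
python3 -m crank '[[0,0,-0.015,0,0],[0,0,0,-0.03,0],[0,0,0,-0.05,0],[0,0,0,-0.03,0],[0,0,0,-0.03,0],[0,0,0,-0.03,0],[0,0,0,0,0],[0,0,0,0,0]]'
python3 - <<'E'
from h import *
o=arm.observe();print(o["position"],o["force"],o["ft_torque"])
E
```

```text
clock: 5.83
position: [0.6149, -0.1194, 0.1585]
ee_rot: [-0.631, -3.077, 0.0]
force: [0.2, -0.2, -2.1]
width: 0.184
[ 0.61489143 -0.11935003  0.15849852] [ 0.16937947 -0.17787276 -2.0759961 ] [-0.07745146 -0.01160165  0.01703419]
```

```bash
python3 -m crank '[[0,0,0,-0.006,-0.1],[0,0,0,0,-0.1],[0,0,0,0,-0.1],[0,0,0,0,-0.1],[0,0,0,0,-0.1],[0,0,0,0,-0.1],[0,0,0,0,-0.1],[0,0,0,0,-0.1]]'
python3 -m crank '[[0,0,0,0,0],[0,0,0,0,0],[0,0,0,0,0],[0,0,0,0.05,0],[0,0,0,0.08,0],[0,0,0,0.05,0],[0,0,0,0,0],[0,0,0,0,0]]'
python3 - <<'E'
from h import *
o=arm.observe();print(o["position"],o["force"],o["ft_torque"],o["ee_rot"])
for n in("wrist","top","scene"): cv2.imwrite(f"pics/{n}5.png",arm.get_image(n)[:,:,::-1])
E
```

```text
clock: 6.5
position: [0.6153, -0.1197, 0.1575]
ee_rot: [1.834, 2.55, 0.0]
force: [-0.8, -0.5, -2.0]
width: 0.182
clock: 7.17
position: [0.6162, -0.1194, 0.2299]
ee_rot: [1.824, 2.555, 0.003]
force: [1.0, -1.0, -2.6]
width: 0.187
[ 0.61620645 -0.11936636  0.22988026] [ 0.98301921 -1.01668529 -2.58291216] [-0.00958605  0.04995199 -0.08704874] [1.82383951 2.55464603 0.00341535]
```

View pics/wrist5.png

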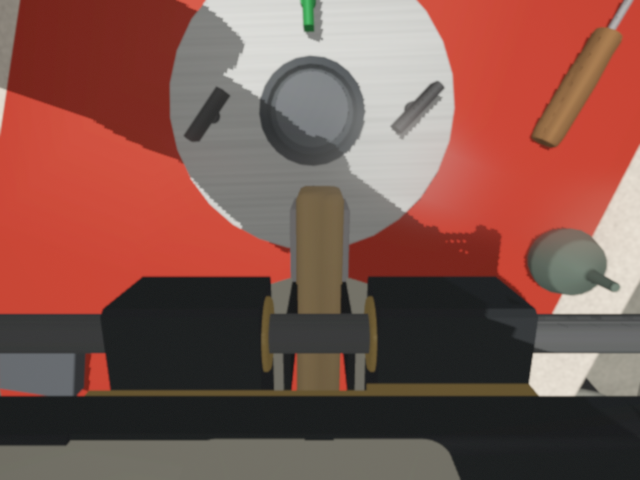

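View pics/scene5.png

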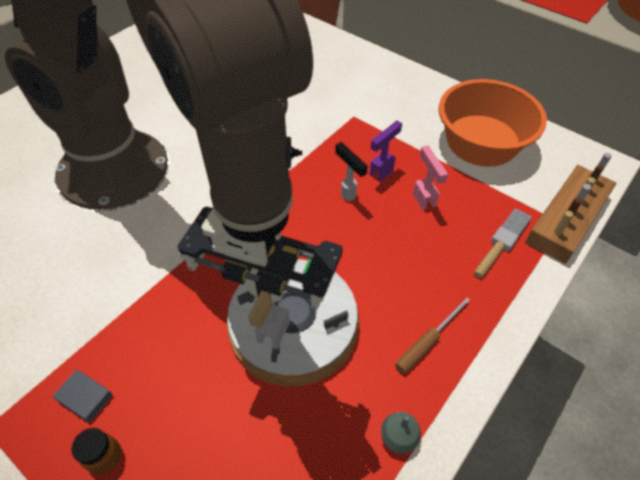

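View pics/top5.png

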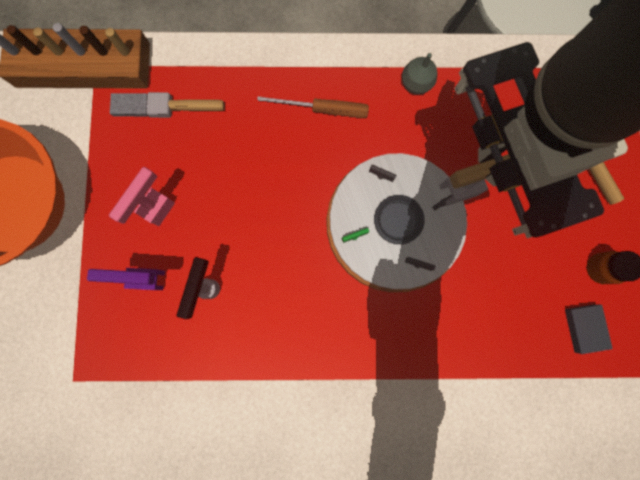

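```bash
python3 -m crank '[[0,0.025,-0.07,0,0],[0,0.025,-0.07,0,0],[0,0.025,-0.07,0,0],[0,0,0,0,0],[0,0,0,0,0],[0,0,0,0,0],[0,0,0,0,0],[0,0,0,0,0]]'
cat >> h.py <<'E'
C=np.array([.5848,-.0433]);YAW=111.4
def look(tag):
    from scipy.spatial.transform import Rotation as R
    o=arm.observe();M=R.from_rotvec(o["ee_rot"]).as_matrix()
    K,E=cal("wrist");np.save(f"pics/E{tag}.npy",E)
    w=arm.get_image("wrist")[:,:,::-1];cv2.imwrite(f"pics/wrist{tag}.png",w)
    print("pos",o["position"].round(4),"xdir",np.degrees(np.arctan2(M[1,1],M[0,1])).round(1)-90,"F",o["force"].round(1),"T",o["ft_torque"].round(3))
    ang={"green":YAW,"far":YAW+180,"left":YAW+90,"right":YAW-90}
    for k,a in ang.items():
        print(k,proj("wrist",[*(C+.08*np.array([np.cos(np.radians(a)),np.sin(np.radians(a))])),.075])[0].round(0))
    return w
def wdir(tag,q,z=.075):
    K=cal("wrist")[0];E=np.load(f"pics/E{tag}.npy")
    d=np.c_[np.array(q,float),np.ones(len(q))]@np.linalg.inv(K).T@E[:3,:3].T
    b=(E[:3,3]+((z-E[2,3])/d[:,2])[:,None]*d)[:,:2];e=b[1]-b[0]
    return b.mean(0).round(4),np.degrees(np.arctan2(e[1],e[0])).round(1),np.hypot(*e).round(4)
E
python3 - <<'E'
from h import *
look("6")
cv2.imwrite("pics/top6.png",arm.get_image("top")[:,:,::-1])
E
```

```text
clock: 7.98
position: [0.6451, -0.2017, 0.2281]
ee_rot: [-1.825, -2.556, -0.001]
force: [-0.7, 0.1, -2.5]
width: 0.183
pos [ 0.6451 -0.2017  0.2281] xdir -71.1 F [-0.7  0.1 -2.5] T [-0.103  0.005 -0.024]
green [ 304. -163.]
far [316. 101.]
left [194. -16.]
right [428. -28.]
```

View pics/wrist6.png

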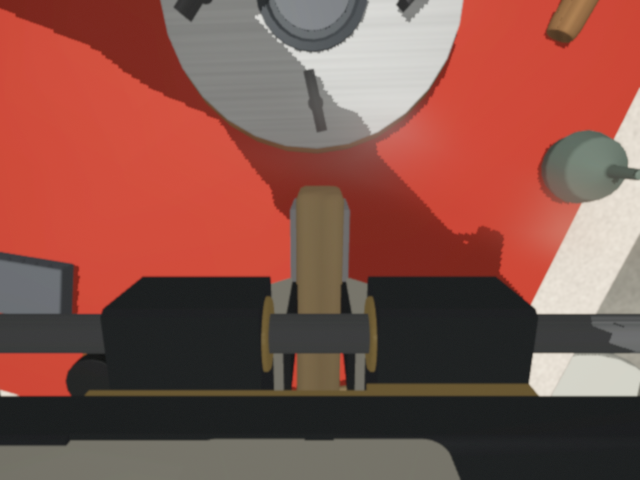

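View pics/top6.png

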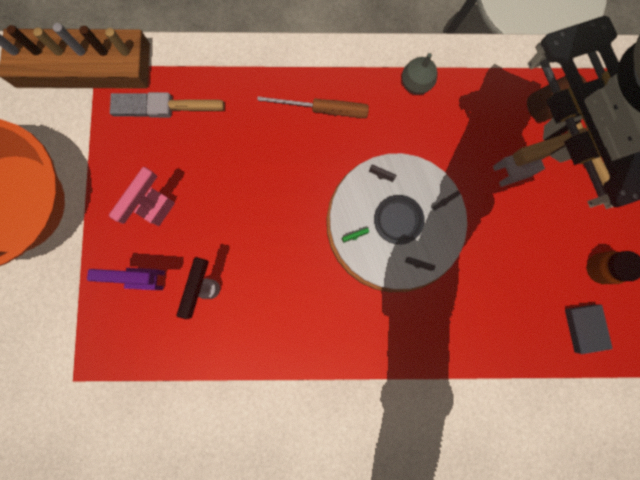

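The far wing now shows at wrist (316,101), running from (309,72) to (321,130). I'll enlarge it to measure.

```bash
python3 - <<'E'
import cv2
x=cv2.imread("pics/wrist6.png");cv2.imwrite("pics/c9.png",cv2.resize(x[60:140,270:370],(750,600),interpolation=cv2.INTER_CUBIC))
x=cv2.imread("pics/top6.png");cv2.imwrite("pics/c10.png",cv2.resize(x[170:230,410:480],(700,600),interpolation=cv2.INTER_CUBIC))
E
```

```text
(no output)
```

View pics/c9.png

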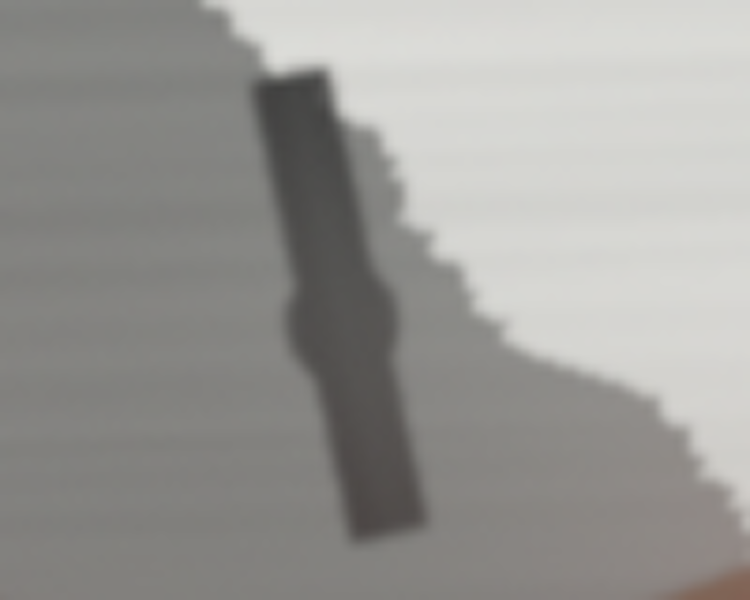

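View pics/c10.png

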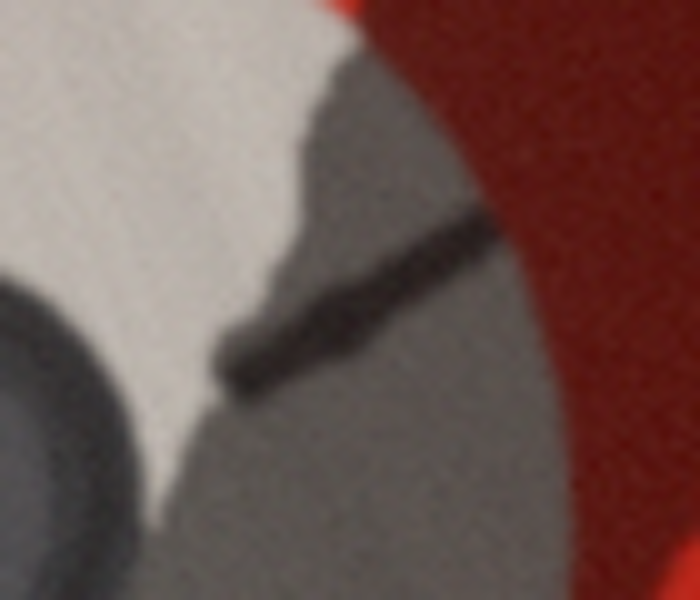

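```bash
python3 - <<'E'
from h import *
print(wdir("6",[(308.7,70.4),(321.7,130.9)]))
print(wdir("6",[(309.5,100),(321.5,100)]))
E
```

```text
(array([ 0.6135, -0.1175]), np.float64(-58.5), np.float64(0.0429))
(array([ 0.6133, -0.1167]), np.float64(18.9), np.float64(0.0087))
```

```bash
python3 -m crank '[[0,-0.025,0.07,0,0.06],[0,-0.025,0.07,0,0.07],[0,-0.026,0.066,0,0.05],[0,0,0,0,0],[0,0,0,-0.03,0],[0,0,0,-0.04,0],[0,0,0,-0.03,0],[0,0,0,0,0]]'
python3 - <<'E'
from h import *
look("7")
E
```

```text
clock: 8.75
position: [0.6132, -0.1201, 0.186]
ee_rot: [-1.577, -2.713, 0.002]
force: [0.1, 0.5, -3.2]
width: 0.183
pos [ 0.6132 -0.1201  0.186 ] xdir -60.3 F [ 0.1  0.5 -3.2] T [-0.026  0.089  0.004]
green [360. -29.]
far [321. 231.]
left [214.  92.]
right [462. 129.]
```

```bash
python3 -m crank '[[0,0.004,0.002,-0.035,0],[0,0,0,-0.037,0],[0,0,0,0,-0.05],[0,0,0,0,-0.07],[0,0,0,0,-0.08],[0,0,0,0,-0.08],[0,0,0,0,-0.068],[0,0,0,0,0]]'
python3 - <<'E'
from h import *
look("8")
E
```

```text
clock: 9.47
position: [0.6159, -0.1204, 0.1601]
ee_rot: [-2.049, -2.381, 0.002]
force: [-2.7, -0.6, -2.8]
width: 0.183
pos [ 0.6159 -0.1204  0.1601] xdir -81.4 F [-2.7 -0.6 -2.8] T [-0.316  0.845  0.066]
green [250. -46.]
far [317. 240.]
left [154. 140.]
right [423.  76.]
```

```bash
python3 -m crank '[[0,0,0,0.06,0],[0,0,0,0.09,0],[0,0.01,-0.07,0.02,0],[0,0.02,-0.08,0,0],[0,0.02,-0.08,0,0],[0,0,0,0,0],[0,0,0,0,0],[0,0,0,0,0]]'
python3 - <<'E'
from h import *
w=look("9");print(arm.observe()["joints"].round(2))
cv2.imwrite("pics/c11.png",cv2.resize(w[40:160,250:400],(750,600),interpolation=cv2.INTER_CUBIC))
E
```

```text
clock: 10.18
position: [0.6367, -0.2119, 0.228]
ee_rot: [2.044, 2.386, 0.001]
force: [0.3, 1.5, -2.6]
width: 0.184
pos [ 0.6367 -0.2119  0.228 ] xdir -81.2 F [ 0.3  1.5 -2.6] T [0.032 0.054 0.005]
green [ 251. -168.]
far [308.  93.]
left [168.  -0.]
right [398. -58.]
[-0.09  0.53  0.53  1.46 -0.28  1.22  0.63]
```

View pics/c11.png

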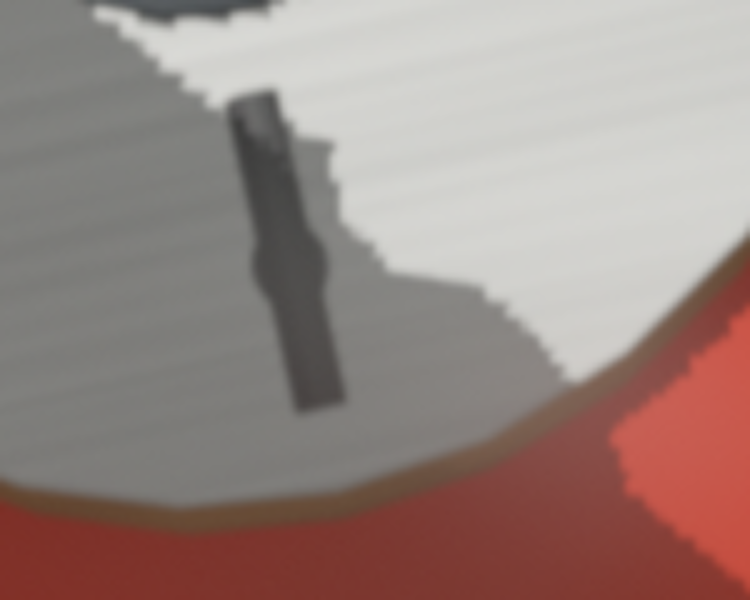

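```bash
python3 - <<'E'
from h import *
print(wdir("9",[(300.4,59.4),(314.2,121.4)]))
# stone/plate centre check
print(wdir("6",[(309,72),(313,2)]))
E
```

```text
(array([ 0.6137, -0.1175]), np.float64(-68.3), np.float64(0.0435))
(array([ 0.5969, -0.0783]), np.float64(105.1), np.float64(0.0453))
```

```bash
python3 -m crank '[[0,-0.053,0.0573,0,-0.0775],[0,-0.053,0.0573,0,-0.0775],[0,-0.053,0.0573,0,-0.0775],[0,-0.053,0.0573,0,-0.0775],[0,-0.053,0.0573,0,-0.0775],[0,-0.053,0.0573,0,-0.0775],[0,0,0,0,0],[0,0,0,0,0]]'
python3 - <<'E'
from h import *
w=look("10");print(arm.observe()["joints"].round(2))
E
```

```text
clock: 10.9
position: [0.5086, -0.0714, 0.2281]
ee_rot: [-2.553, -1.829, -0.003]
force: [0.1, -0.6, -2.0]
width: 0.18
pos [ 0.5086 -0.0714  0.2281] xdir -108.8 F [ 0.1 -0.6 -2. ] T [-0.185  0.005 -0.004]
green [333.  66.]
far [463. 233.]
left [320. 221.]
right [490.  80.]
[-0.49  0.27  0.67  1.86 -0.19  1.08 -0.08]
```

View pics/wrist10.png

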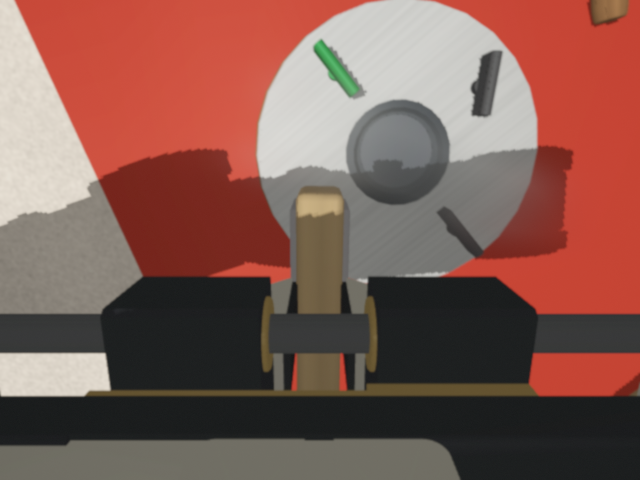

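```bash
python3 -m crank '[[0,0.003,-0.007,-0.02,0],[0,0,0,-0.04,0],[0,0,0,-0.04,0],[0,0,0,-0.04,0],[0,0,0,-0.038,0],[0,0,0,0,0],[0,0,0,0,0],[0,0,0,0,0]]'
python3 - <<'E'
from h import *
w=look("11")
E
```

```text
clock: 11.62
position: [0.511, -0.0783, 0.1569]
ee_rot: [2.56, 1.82, 0.0]
force: [-0.6, 0.0, -2.7]
width: 0.18
pos [ 0.511  -0.0783  0.1569] xdir -109.2 F [-0.6  0.  -2.7] T [-0.087  0.154 -0.024]
green [331.  37.]
far [497. 251.]
left [315. 237.]
right [535.  54.]
```

```bash
python3 -m crank '[[0,-0.003,0.009,0,0],[0,0,0,0,-0.11],[0,0,0,0,-0.115],[0,0,0,0,-0.115],[0,0,0,0,-0.115],[0,0,0,0,-0.115],[0,0,0,0,-0.115],[0,0,0,0,-0.115]]'
python3 -m crank '[[0,0,0,0,-0.1],[0,0,0,0,0],[0,0,0,0,0],[0,0,0,0,0],[0,0,0,0,0],[0,0,0,0.05,0],[0,0,0,0.09,0],[0,0,0,0.04,0]]'
python3 - <<'E'
from h import *
w=look("12")
E
```

```text
clock: 12.33
position: [0.5094, -0.073, 0.1573]
ee_rot: [-3.08, -0.615, -0.002]
force: [-1.2, -0.1, -0.8]
width: 0.179
clock: 13.0
position: [0.5103, -0.0752, 0.2315]
ee_rot: [3.106, 0.461, 0.004]
force: [2.0, -0.2, -2.0]
width: 0.184
pos [ 0.5103 -0.0752  0.2315] xdir -163.1 F [ 2.  -0.2 -2. ] T [-0.12  -0.051 -0.004]
green [200. 125.]
far [414. 108.]
left [315. 221.]
right [297.  -2.]
```

```bash
python3 -m crank '[[0,-0.06,-0.018,0,0],[0,-0.07,-0.02,0,0],[0,-0.07,-0.02,0,0],[0,0,0,0,0],[0,0,0,0,0],[0,0,0,0,0],[0,0,0,0,0],[0,0,0,0,0]]'
python3 - <<'E'
from h import *
w=look("13")
cv2.imwrite("pics/c13.png",cv2.resize(w[40:160,240:390],(750,600),interpolation=cv2.INTER_CUBIC))
E
```

```text
clock: 13.72
position: [0.4299, -0.0969, 0.2285]
ee_rot: [3.106, 0.461, 0.0]
force: [0.3, -0.3, -2.8]
width: 0.181
pos [ 0.4299 -0.0969  0.2285] xdir -163.1 F [ 0.3 -0.3 -2.8] T [-0.083  0.145  0.037]
green [194.  -4.]
far [428. -25.]
left [320. 108.]
right [ 300. -154.]
```

View pics/c13.png

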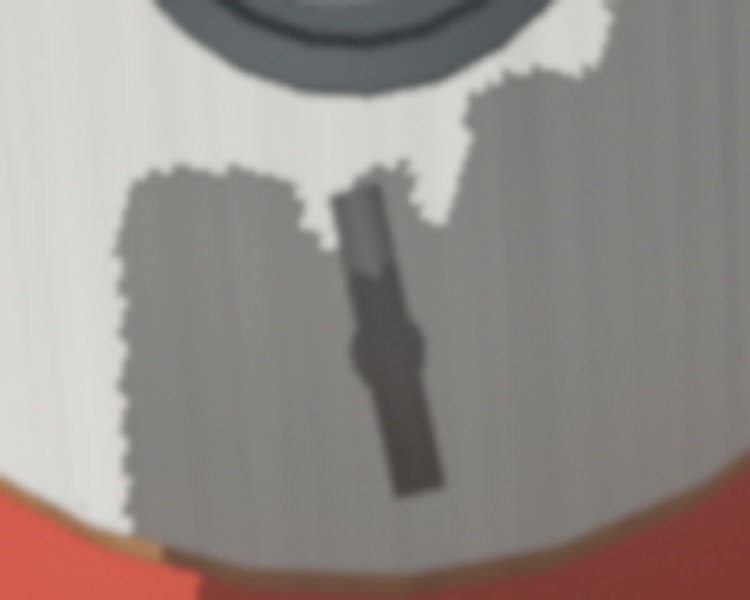

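```bash
python3 - <<'E'
from h import *
print(wdir("13",[(311.2,78),(323.8,138.4)]))
E
```

```text
(array([ 0.5095, -0.0712]), np.float64(-150.8), np.float64(0.0432))
```

```bash
python3 -m crank '[[0,0.066,0.02,0,0.07],[0,0.066,0.02,0,0.07],[0,0.064,0.02,0,0.06],[0,0,0,0,0],[0,0,0,0,0],[0,0,0,-0.03,0],[0,0,0,-0.03,0],[0,0,0,-0.02,0]]'
python3 -m crank '[[0,0,0,0,0],[0,0,0,0,0],[0,0,0,0,0],[0,0,0,0,0],[0,0,0,0,0],[0,0,0,0,0],[0,0,0,0,0],[0,0,0,0,0]]'
python3 - <<'E'
from h import *
look("14")
E
```

```text
clock: 14.43
position: [0.5065, -0.0732, 0.1955]
ee_rot: [-3.043, -0.781, 0.002]
force: [0.4, 0.6, -2.9]
width: 0.184
clock: 15.1
position: [0.5077, -0.0729, 0.1967]
ee_rot: [3.042, 0.783, 0.0]
force: [-0.0, 0.3, -2.4]
width: 0.182
pos [ 0.5077 -0.0729  0.1967] xdir -151.1 F [-0.   0.3 -2.4] T [-0.083  0.12  -0.029]
green [216.  92.]
far [456. 125.]
left [321. 227.]
right [355. -26.]
```

```bash
python3 -m crank '[[0,0.001,0,-0.03,0],[0,0,0,-0.04,0],[0,0,0,-0.028,0],[0,0,0,0,-0.08],[0,0,0,0,-0.09],[0,0,0,0,-0.09],[0,0,0,0,-0.068],[0,0,0,0,0]]'
python3 - <<'E'
from h import *
look("15")
E
python3 -m crank '[[0,0,0,0,0],[0,0,0,0.06,0],[0,0,0,0.09,0],[0,-0.05,-0.007,0.03,0],[0,-0.08,-0.012,0,0],[0,-0.08,-0.012,0,0],[0,0,0,0,0],[0,0,0,0,0]]'
python3 - <<'E'
from h import *
w=look("16")
cv2.imwrite("pics/c16.png",cv2.resize(w[40:160,240:390],(750,600),interpolation=cv2.INTER_CUBIC))
E
```

```text
clock: 15.82
position: [0.5073, -0.0725, 0.1561]
ee_rot: [-3.132, -0.247, 0.003]
force: [-0.5, 1.1, -3.1]
width: 0.181
pos [ 0.5073 -0.0725  0.1561] xdir -171.0 F [-0.5  1.1 -3.1] T [0.329 0.253 0.059]
green [156. 136.]
far [431.  74.]
left [321. 240.]
right [256. -52.]
clock: 16.53
position: [0.423, -0.0851, 0.2295]
ee_rot: [-3.128, -0.254, -0.003]
force: [1.2, 0.9, -1.7]
width: 0.183
pos [ 0.423  -0.0851  0.2295] xdir -170.7 F [ 1.2  0.9 -1.7] T [-0.048  0.127 -0.048]
green [186.  12.]
far [413. -43.]
left [322. 105.]
right [ 270. -151.]
```

View pics/c16.png

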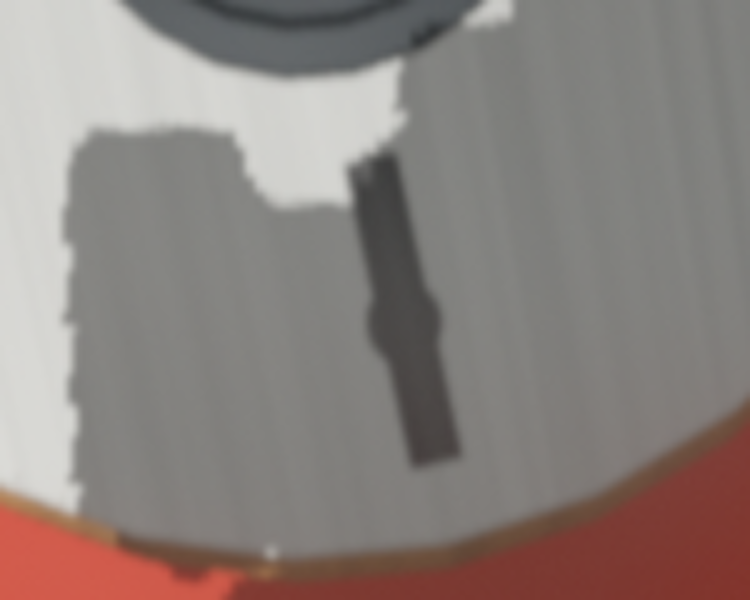

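```bash
python3 - <<'E'
from h import *
print(wdir("16",[(314.6,72),(327.2,132.4)]))
E
```

```text
(array([ 0.5099, -0.0712]), np.float64(-158.3), np.float64(0.0431))
```

```bash
python3 -m crank '[[0,0.0614,-0.0034,0,0.115],[0,0.0614,-0.0034,0,0.115],[0,0.0614,-0.0034,0,0.115],[0,0.0614,-0.0034,0,0.115],[0,0.0614,-0.0034,0,0.115],[0,0.0614,-0.0034,0,0.115],[0,0.0614,-0.0034,0,0.115],[0,0.0614,-0.0034,0,0.115]]'
python3 -m crank '[[0,0,0,0,0],[0,0,0,0,0],[0,0,0,0,0],[0,0,0,0,0],[0,0,0,0,0],[0,0,0,0,0],[0,0,0,0,0],[0,0,0,0,0]]'
python3 - <<'E'
from h import *
w=look("17");print(arm.observe()["joints"].round(2))
cv2.imwrite("pics/c17.png",cv2.resize(w[40:160,240:390],(750,600),interpolation=cv2.INTER_CUBIC))
E
```

```text
clock: 17.25
position: [0.622, -0.0964, 0.2277]
ee_rot: [-2.655, -1.679, 0.002]
force: [0.5, -0.4, -2.2]
width: 0.184
clock: 17.92
position: [0.6196, -0.0959, 0.2296]
ee_rot: [2.662, 1.669, 0.001]
force: [-0.4, -1.7, -2.1]
width: 0.183
pos [ 0.6196 -0.0959  0.2296] xdir -115.8 F [-0.4 -1.7 -2.1] T [-0.063  0.117  0.015]
green [165. 106.]
far [325. 249.]
left [184. 254.]
right [320.  99.]
[-0.42  0.5   0.75  1.59 -0.36  1.2  -0.05]
```

View pics/c17.png

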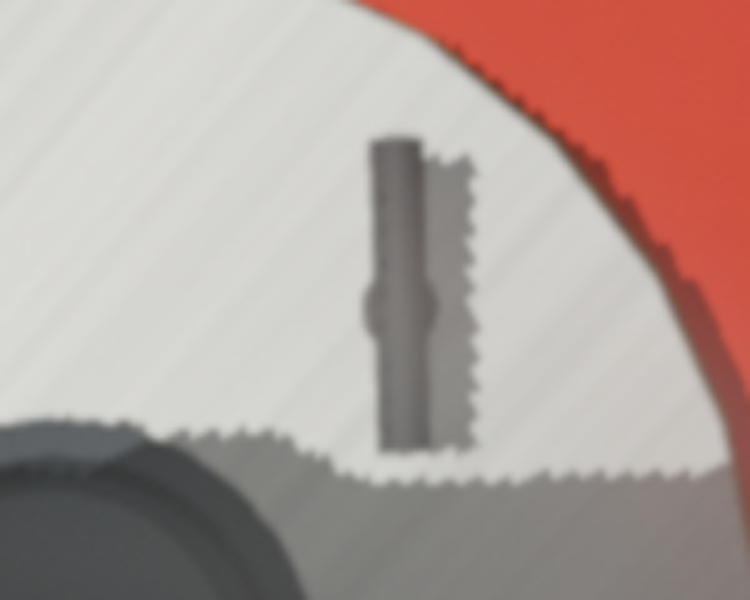

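```bash
python3 - <<'E'
from h import *
print(wdir("17",[(319.2,68.4),(320.8,130)]))
E
```

```text
(array([ 0.6594, -0.0145]), np.float64(-114.2), np.float64(0.0428))
```

```bash
python3 -m crank '[[0,0.04,0.08,0,0],[0,0.04,0.08,0,0],[0,0.0175,0.04,0,0.01],[0,0,0,0,0],[0,0,0,-0.03,0],[0,0,0,-0.04,0],[0,0,0,0,0],[0,0,0,0,0]]'
python3 -m crank '[[0,0,0,0,0],[0,0,0,0,0],[0,0,0,0,0],[0,0,0,0,0],[0,0,0,0,0],[0,0,0,0,0],[0,0,0,0,0],[0,0,0,0,0]]'
python3 - <<'E'
from h import *
w=look("18")
E
```

```text
clock: 18.63
position: [0.6575, -0.0173, 0.2004]
ee_rot: [-2.654, -1.68, 0.003]
force: [-1.0, -0.2, -2.6]
width: 0.188
clock: 19.3
position: [0.6588, -0.0161, 0.2014]
ee_rot: [2.653, 1.683, 0.0]
force: [0.4, 0.5, -3.1]
width: 0.183
pos [ 0.6588 -0.0161  0.2014] xdir -115.2 F [ 0.4  0.5 -3.1] T [-0.171  0.134 -0.014]
green [162. 231.]
far [323. 367.]
left [179. 371.]
right [319. 226.]
```

```bash
python3 -m crank '[[0,0,0,-0.03,0],[0,0,0,-0.04,0],[0,0,0,-0.04,0],[0,0,0,0,0],[0,0,0,0,-0.1],[0,0,0,0,-0.1],[0,0,0,0,-0.1],[0,0,0,0,-0.1]]'
python3 -m crank '[[0,0,0,0,-0.1],[0,0,0,0,-0.1],[0,0,0,0,-0.1],[0,0,0,0,-0.1],[0,0,0,0,0],[0,0,0,0,0],[0,0,0,0,0],[0,0,0,0,0]]'
python3 - <<'E'
from h import *
w=look("19")
E
python3 -m crank '[[0,0,0,0.06,0],[0,0,0,0.09,0],[0,-0.05,-0.016,0.03,0],[0,-0.08,-0.025,0,0],[0,-0.08,-0.025,0,0],[0,0,0,0,0],[0,0,0,0,0],[0,0,0,0,0]]'
python3 - <<'E'
from h import *
w=look("20")
cv2.imwrite("pics/c20.png",cv2.resize(w[40:160,240:390],(750,600),interpolation=cv2.INTER_CUBIC))
E
```

```text
clock: 20.02
position: [0.6585, -0.016, 0.1573]
ee_rot: [-2.947, -1.087, 0.001]
force: [-0.7, 1.2, -3.4]
width: 0.184
clock: 20.68
position: [0.6587, -0.016, 0.1574]
ee_rot: [-3.107, -0.462, 0.0]
force: [-1.1, 1.2, -3.9]
width: 0.184
pos [ 0.6587 -0.016   0.1574] xdir -163.1 F [-1.1  1.2 -3.9] T [0.331 0.342 0.023]
green [208. 367.]
far [448. 350.]
left [335. 459.]
right [317. 242.]
clock: 21.4
position: [0.5755, -0.0424, 0.23]
ee_rot: [-3.107, -0.46, -0.003]
force: [0.8, -0.2, -2.6]
width: 0.184
pos [ 0.5755 -0.0424  0.23  ] xdir -163.2 F [ 0.8 -0.2 -2.6] T [-0.003  0.134  0.043]
green [223. 218.]
far [427. 202.]
left [332. 306.]
right [316. 103.]
```

View pics/c20.png

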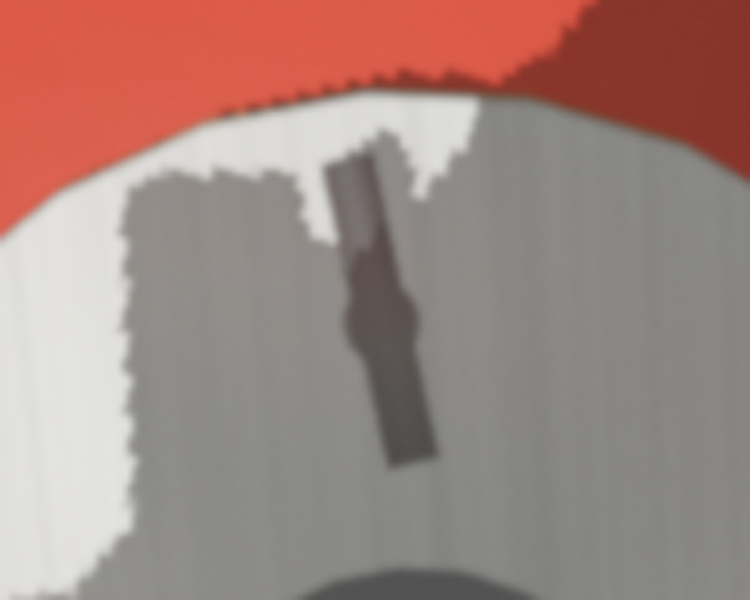

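```bash
python3 - <<'E'
from h import *
print(wdir("20",[(309.8,72),(322.6,132.4)]))
E
```

```text
(array([ 0.6592, -0.0144]), np.float64(-150.7), np.float64(0.0432))
```

```bash
python3 -m crank '[[0,0.07,0.023,0,0.07],[0,0.07,0.023,0,0.07],[0,0.0655,0.022,0,0.06],[0,0,0,0,0],[0,0,0,0,0],[0,0,0,-0.03,0],[0,0,0,-0.03,0],[0,0,0,-0.02,0]]'
python3 -m crank '[[0,0,0,0,0],[0,0,0,0,0],[0,0,0,0,0],[0,0,0,0,0],[0,0,0,0,0],[0,0,0,0,0],[0,0,0,0,0],[0,0,0,0,0]]'
python3 - <<'E'
from h import *
look("21")
E
```

```text
clock: 22.12
position: [0.6558, -0.0155, 0.1953]
ee_rot: [-3.043, -0.779, 0.003]
force: [0.3, 0.0, -2.4]
width: 0.177
clock: 22.78
position: [0.657, -0.0154, 0.1976]
ee_rot: [3.043, 0.781, 0.0]
force: [0.5, 0.3, -2.1]
width: 0.182
pos [ 0.657  -0.0154  0.1976] xdir -151.2 F [ 0.5  0.3 -2.1] T [-0.046  0.194  0.064]
green [200. 316.]
far [411. 341.]
left [294. 420.]
right [320. 226.]
```

```bash
python3 -m crank '[[0,0.001,0,-0.03,0],[0,0,0,-0.04,0],[0,0,0,-0.03,0],[0,0,0,0,-0.08],[0,0,0,0,-0.09],[0,0,0,0,-0.09],[0,0,0,0,-0.066],[0,0,0,0,0]]'
python3 - <<'E'
from h import *
look("22")
E
python3 -m crank '[[0,0,0,0,0],[0,0,0,0.06,0],[0,0,0,0.09,0],[0,-0.05,-0.007,0.03,0],[0,-0.08,-0.012,0,0],[0,-0.08,-0.012,0,0],[0,0,0,0,0],[0,0,0,0,0]]'
python3 - <<'E'
from h import *
w=look("23")
cv2.imwrite("pics/c23.png",cv2.resize(w[40:160,240:390],(750,600),interpolation=cv2.INTER_CUBIC))
E
```

```text
clock: 23.5
position: [0.6568, -0.015, 0.1559]
ee_rot: [3.132, 0.248, -0.003]
force: [0.3, 0.2, -4.7]
width: 0.184
pos [ 0.6568 -0.015   0.1559] xdir -171.0 F [ 0.3  0.2 -4.7] T [0.056 0.203 0.029]
green [227. 378.]
far [465. 332.]
left [367. 455.]
right [319. 240.]
clock: 24.22
position: [0.5719, -0.0281, 0.2297]
ee_rot: [-3.129, -0.253, -0.001]
force: [1.5, 0.9, -2.1]
width: 0.177
pos [ 0.5719 -0.0281  0.2297] xdir -170.8 F [ 1.5  0.9 -2.1] T [-0.     0.144  0.006]
green [243. 231.]
far [444. 188.]
left [361. 303.]
right [321. 104.]
```

View pics/c23.png

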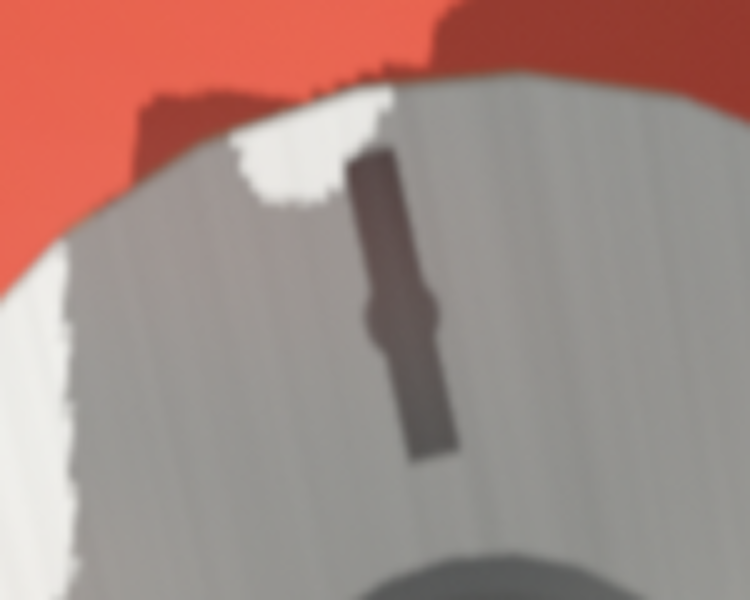

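View pics/wrist23.png

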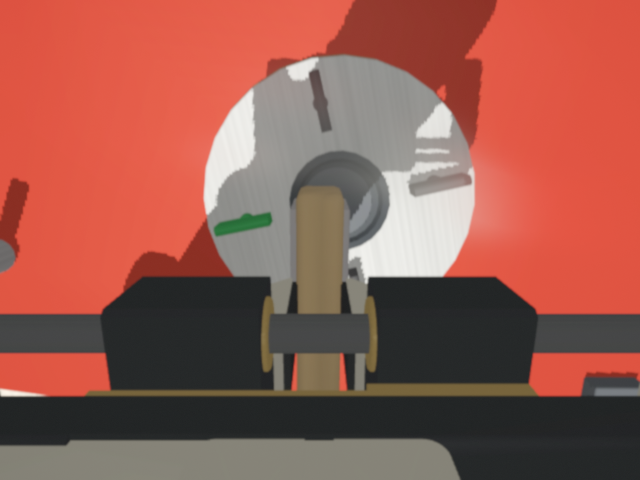

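```bash
python3 - <<'E'
from h import *
print(wdir("23",[(314,71.4),(326.8,131.2)]))
print(wdir("23",[(215,230),(271,217)],.073),wdir("23",[(410,189),(471,178)],.073))
E
python3 -m crank '[[0,0.072,0.011,0,0.07],[0,0.072,0.011,0,0.07],[0,0.071,0.011,0,0.063],[0,0,0,0,0],[0,0,0,0,0],[0,0,0,-0.03,0],[0,0,0,-0.03,0],[0,0,0,-0.015,0]]'
python3 -m crank '[[0,0,0,0,0],[0,0,0,0,0],[0,0,0,0,0],[0,0,0,0,0],[0,0,0,0,0],[0,0,0,0,0],[0,0,0,0,0],[0,0,0,0,0]]'
python3 - <<'E'
from h import *
look("24")
E
```

```text
(array([ 0.6593, -0.0141]), np.float64(-158.1), np.float64(0.0427))
(array([0.5592, 0.0317]), np.float64(-67.6), np.float64(0.046)) (array([ 0.615 , -0.1151]), np.float64(-70.4), np.float64(0.0472))
clock: 24.93
position: [0.658, -0.0143, 0.197]
ee_rot: [-3.086, -0.582, 0.004]
force: [-0.3, 0.3, -3.1]
width: 0.181
clock: 25.6
position: [0.6594, -0.0146, 0.1995]
ee_rot: [3.087, 0.583, 0.0]
force: [0.2, -0.1, -2.7]
width: 0.188
pos [ 0.6594 -0.0146  0.1995] xdir -158.6 F [ 0.2 -0.1 -2.7] T [-0.071  0.127 -0.033]
green [214. 332.]
far [424. 331.]
left [319. 422.]
right [319. 229.]
```

```bash
python3 -m crank '[[0,-0.004,0,-0.03,0],[0,0,0,-0.04,0],[0,0,0,-0.035,0],[0,0,0,-0.004,0],[0,0,0,-0.003,0],[0,0,0,0,0],[0,0,0,0,0],[0,0,0,0,0]]'
python3 - <<'E'
from h import *
look("25")
E
```

```text
clock: 26.32
position: [0.6582, -0.0148, 0.1553]
ee_rot: [3.087, 0.583, 0.002]
force: [-0.4, -0.6, -1.3]
width: 0.182
pos [ 0.6582 -0.0148  0.1553] xdir -158.6 F [-0.4 -0.6 -1.3] T [-0.021  0.18   0.027]
green [198. 361.]
far [441. 360.]
left [320. 462.]
right [320. 243.]
```

```bash
python3 -m crank '[[0,0,0,-0.0025,0],[0,0,0,-0.0025,0],[0,0,0,0,0],[0,0,0,0,0],[0,0,0,0,0],[0,0,0,0,0],[0,0,0,0,0],[0,0,0,0,0]]'
python3 - <<'E'
from h import *
look("26")
E
```

```text
clock: 27.03
position: [0.6578, -0.0146, 0.1526]
ee_rot: [3.087, 0.583, 0.0]
force: [-0.1, -0.3, -2.2]
width: 0.182
pos [ 0.6578 -0.0146  0.1526] xdir -158.6 F [-0.1 -0.3 -2.2] T [-0.04   0.136  0.011]
green [198. 362.]
far [443. 362.]
left [320. 465.]
right [320. 244.]
```

```bash
python3 -m crank '[[0,0,0,-0.002,0],[0,0,0,-0.002,0],[0,0,0,0,0],[0,0,0,0,0],[0,0,0,0,0],[0,0,0,0,0],[0,0,0,0,0],[0,0,0,0,0]]'
python3 - <<'E'
from h import *
look("27")
E
```

```text
clock: 27.75
position: [0.6583, -0.015, 0.1521]
ee_rot: [3.087, 0.583, 0.002]
force: [-1.2, 0.0, 5.2]
width: 0.186
pos [ 0.6583 -0.015   0.1521] xdir -158.6 F [-1.2  0.   5.2] T [ 0.006  0.55  -0.009]
green [197. 363.]
far [442. 363.]
left [319. 466.]
right [319. 245.]
```

Contact is felt (Fz turned to +5 N). Next: release, rise straight up, back off and look.

```bash
python3 -m crank '[[0.25,0,0,0,0],[0.3,0,0,0,0],[0.4,0,0,0,0],[0.5,0,0,0,0],[0.5,0,0,0,0],[0.5,0,0,0,0],[0.5,0,0,0.02,0],[0.5,0,0,0.05,0]]'
python3 -m crank '[[0.5,0,0,0.08,0],[0.5,0,0,0.1,0],[0.5,0,0,0.05,0],[0.5,-0.08,-0.03,0,0],[0.5,-0.08,-0.03,0,0],[0.5,-0.08,-0.03,0,0],[0.5,0,0,0,0],[0.5,0,0,0,0]]'
python3 - <<'E'
from h import *
w=look("28")
for n in("top","scene"): cv2.imwrite(f"pics/{n}28.png",arm.get_image(n)[:,:,::-1])
E
```

```text
clock: 28.47
position: [0.6563, -0.014, 0.1773]
ee_rot: [-3.086, -0.583, 0.007]
force: [0.1, 1.2, -0.2]
width: 0.502
clock: 29.13
position: [0.5603, -0.0515, 0.272]
ee_rot: [-3.086, -0.579, -0.002]
force: [0.0, 0.3, 0.2]
width: 0.5
pos [ 0.5603 -0.0515  0.272 ] xdir -158.7 F [0.  0.3 0.2] T [-0.052  0.129 -0.027]
green [230. 184.]
far [414. 184.]
left [322. 272.]
right [322.  86.]
```

View pics/wrist28.png

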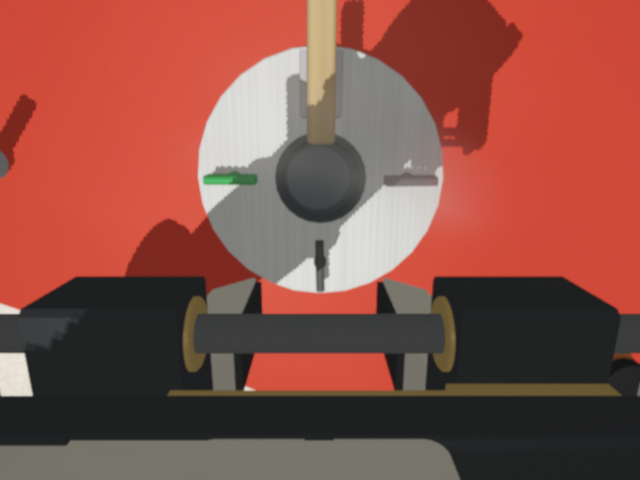

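View pics/scene28.png

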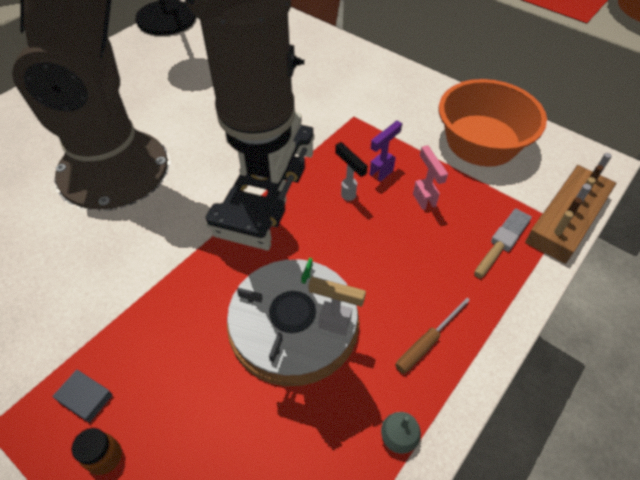

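View pics/top28.png

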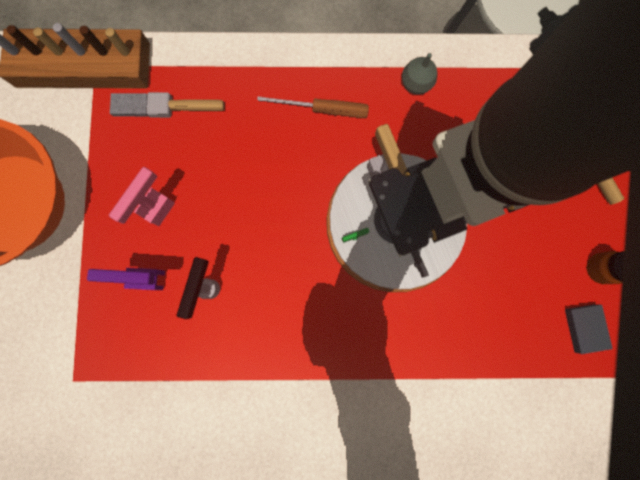

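The wrist view shows the wrench standing over the right screw (handle at column 321). The green wing (204–257, row 180), far wing (384–438, row 181) and left wing (column 320, rows 240–290) all point at the stone (320,178). One last enlarged check.

```bash
python3 - <<'E'
from h import *
w=cv2.imread("pics/wrist28.png");cv2.imwrite("pics/c28.png",cv2.resize(w[130:300,190:450],(780,510),interpolation=cv2.INTER_CUBIC))
s=cv2.imread("pics/scene28.png");cv2.imwrite("pics/c29.png",cv2.resize(s[250:390,220:380],(686,600),interpolation=cv2.INTER_CUBIC))
E
```

```text
(no output)
```

View pics/c28.png

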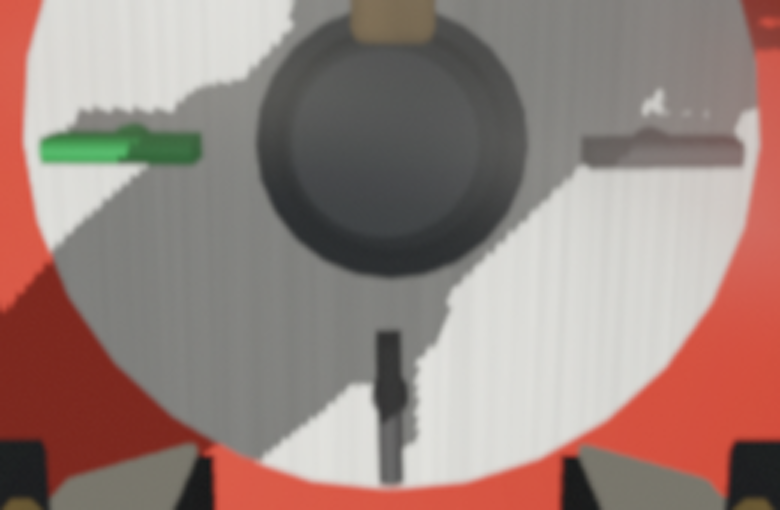

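View pics/c29.png

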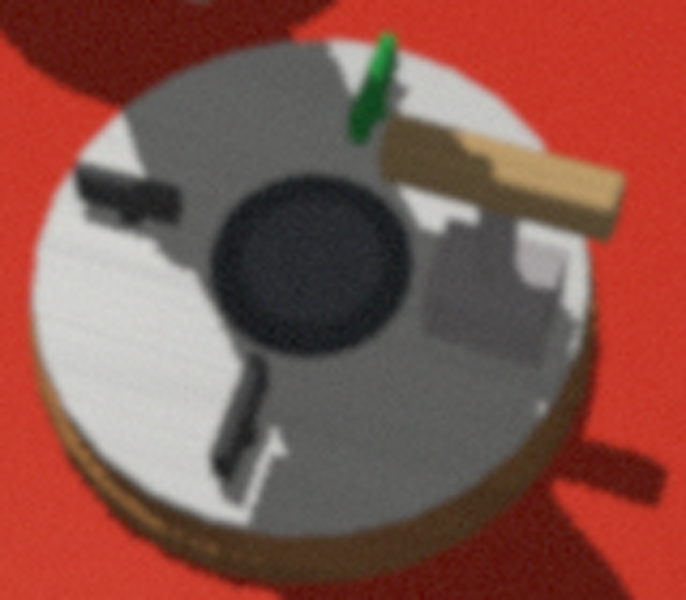

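Far, left and green all line up with the stone's centre, and the wrench stands upright with its fork down on the plate. Handing in.

```bash
python3 -c "
from cell import arm
print(arm.sign_off(), arm.observe()['clock'])"
```

```text
the job is handed in; nothing more can be done
the job is handed in; nothing more can be done
```

With the wooden fork wrench I turned the far screw first, then the left, then the right. The wrench is standing upright over the right screw, down on the plate and let go. I handed the job in shortly after 29 s, and the fingers stayed off the clamp.

- **Wings:** in the wrist camera, with the wrench lifted clear, I measured each wing against the line to the stone's centre. The far and left wings were about 0.3° short of it and the right about 0.5° short, none past it, with about 1° of uncertainty. A rougher re-reading of the green and far wings, with pixels read off the full picture, came out 1–2° off that. The last close-up shows green, far and left pointing straight at the stone.
- **Wrench:** the force turned to +5 N as the foot reached the plate, and the scene picture after release shows it upright. It hides the right wing, so I could not look at that wing again after setting it down.

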